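Sort the hexagon nuts into the parts dishes by size

TASK

Pick the three hexagon nuts out of the parts lying along the front of the worktop and put each in its own dish, flat on the rubber pad and in the middle of it: the largest nut in the red dish, the middle-sized one in the yellow dish and the smallest in the blue dish. Leave the bearing ring, the toothed pinion and the standing spring where they are, without pushing them about.

Things in the scene. Friction and masses are not known exactly. Their poses are not given: they have to be found in the camera images.
- large_nut: largest hexagon nut, dark grey steel, 36 mm across flats, 41 mm across corners, 17 mm high, loose, lying flat on the worktop with its bore upright. Origin: centre of its underside. z up along the bore; its own x axis is square to a pair of flats (so are the directions 60 and 120 degrees from it), y points to a corner.
- middle_nut: middle-sized hexagon nut, rusty brown, 30 mm across flats, 34 mm across corners, 14 mm high, loose, lying flat on the worktop with its bore upright. Origin: centre of its underside. z up along the bore; its own x axis is square to a pair of flats (so are the directions 60 and 120 degrees from it), y points to a corner.
- small_nut: smallest hexagon nut, bright steel, 24 mm across flats, 27 mm across corners, 12 mm high, loose, lying flat on the worktop with its bore upright. Origin: centre of its underside. z up along the bore; its own x axis is square to a pair of flats (so are the directions 60 and 120 degrees from it), y points to a corner.
- red_dish: red plastic parts dish, round, 132 mm across the rim, fixed to the worktop. The rim is 9 mm high and 4 mm thick, the clear width inside is about 115 mm, the floor 3 mm thick. In the middle of the floor lies a round black rubber pad, 70 mm across, its top 4.5 mm above the worktop. Origin: centre of its underside, z up.
- yellow_dish: yellow plastic parts dish, round, 132 mm across the rim, fixed to the worktop. The rim is 9 mm high and 4 mm thick, the clear width inside is about 115 mm, the floor 3 mm thick. In the middle of the floor lies a round black rubber pad, 70 mm across, its top 4.5 mm above the worktop. Origin: centre of its underside, z up.
- blue_dish: blue plastic parts dish, round, 132 mm across the rim, fixed to the worktop. The rim is 9 mm high and 4 mm thick, the clear width inside is about 115 mm, the floor 3 mm thick. In the middle of the floor lies a round black rubber pad, 70 mm across, its top 4.5 mm above the worktop. Origin: centre of its underside, z up.
- bearing_ring: bright steel bearing ring, round, 62 mm across, 17 mm high, loose, lying flat. Not a nut: leave it. Origin: centre of its underside, z up.
- pinion: dark brown toothed pinion (gear), 60 mm across, 16 mm high, loose, lying flat. Not a nut: leave it. Origin: centre of its underside, z up.
- spring: bright coil spring standing on end, 31 mm across, 36 mm high, loose. Not a nut: leave it. Origin: centre of its underside, z up.

How it is judged:
At the end, for the whole second after the job is handed in: Each nut lies flat (within 0.12 rad) and at rest on the pad of its own dish (large: red, middle: yellow, small: blue), its centre within 15 mm of the dish's centre, seen from above (horizontal distance between large_nut and red_dish below 0.015 m and angle between the z axis of large_nut and the z axis of red_dish, either way round below 0.12 rad and z of large_nut in the frame of red_dish below 0.026 m and linear speed of each of large_nut, middle_nut, small_nut below 0.02 m/s and angular speed of each of large_nut, middle_nut, small_nut below 0.2 rad/s and horizontal distance between middle_nut and yellow_dish below 0.015 m and angle between the z axis of middle_nut and the z axis of yellow_dish, either way round below 0.12 rad and z of middle_nut in the frame of yellow_dish below 0.026 m and horizontal distance between small_nut and blue_dish below 0.015 m and angle between the z axis of small_nut and the z axis of blue_dish, either way round below 0.12 rad and z of small_nut in the frame of blue_dish below 0.026 m); the robot touches nothing.
It fails at once if the bearing ring is moved more than 15 mm (distance of bearing_ring from where it was at the start of the episode above 0.015 m).
It fails at once if the pinion is moved more than 15 mm (distance of pinion from where it was at the start of the episode above 0.015 m).
It fails at once if the spring is moved more than 15 mm (distance of spring from where it was at the start of the episode above 0.015 m).
It also fails if it takes over 80 s, if anything falls off the work surface, if the arm or the gripper's body presses on something with over 40 N, if the wrist force passes 120 N, or if a joint passes its speed limit or range.

ROBOT

A 6-joint arm with a two-finger parallel gripper is mounted at the origin on a cart in front of the work surface, level with it; the furniture and walls round the work are solid. World frame = base frame: x ahead of the robot, y to its left, z up, the work surface at z = 0. Lengths are in m, angles in rad, forces in N, time in s.
With the tool pointing down it reaches from about 0.3 to 0.85 m from the base axis. Payload 5.4 kg.
Tool frame: the origin (TCP) lies on the centre line of the jaws, within the pads' length; the fingertips stand 17 mm ahead of it and the grasp point (between the pads) lies 2 mm behind it; z points along the fingers, y is the line along which they close (so a half turn about z gives the same grasp; the last joint's range is limited). The gripper opens to 85 mm and grips with 20 to 120 N. Pads are 22 mm wide; open, the fingers measure 114 mm over their backs; the gripper's body (76 mm by 85 mm) begins 54 mm behind the grasp point. The pads swing forward as they close: fully open they stand 13 mm farther back than shut.
Start: joints at [-1.527, 0.158, 1.597, -0, 1.386, -0.21], TCP at [0.144, -0.557, 0.248] pointing down, gripper open.
Joint ranges: [-2.91, 2.91], [-0.94, 2.29], [0.18, 2.7], [-1.29, 4.43], [0.17, 2.64], [-3, 3]. Speed limits (rad/s): [2.57, 2.57, 3.14, 3.14, 3.14, 3.14].

INTERFACE

Orientations are given as a rotation vector (axis times angle).
In Python, from bench import status, optics, ticket, look_for, masks_of gives the robot as it stands.
- The arm moves only by the tool apply_moves, never from a script. Its argument "increments" is a list of rows, each a list of 7 numbers: the turn, a rotation vector about the tool's x, y, z scaled (see below), then the shift along the tool's x, y, z scaled (see below), then the closure, from 0 (fully open) to 1 (shut). In form: [[rx, ry, rz, dx, dy, dz, grip], ...]. A call has 1 to 20 rows; each row is the pose to reach, as a shift and turn from the pose commanded when the call began, along the tool's axes at that moment; what a row does not reach only later rows make up. The controller multiplies each number of a shift by 50 cm and each number of a turn by 45 degrees. A row lasts 1/10 s, in which the tool goes at most 50 mm and 8.59 degrees, less where a joint would pass 70% of its speed; a pose out of reach is approached as far as the arm can. A call with a number of a shift or a turn outside -1 to 1 is refused whole. A call with a gripper value outside its range is refused whole. The fingers move at their own pace and stop on an object; the grip force is fixed at half the most. Time passes only in rows, so rows that repeat a pose let the fingers close. It gives the time, the measured TCP pose, the force, the opening and the grip force at its end, in the units of the state.
- status.read_state(): the state, without advancing time (a new reading comes with each control period).
- optics.capture(name): name is "scene" or "top"; returns a dict with "frame" (480x640x3 uint8, blue, green, red), "depth" (480x640 float32, m along the optical axis (not along the pixel's ray), 0 where there is no reading), "fx", "fy", "cx", "cy" (pixels), "extrinsics" (4x4, takes a point from world to camera coordinates). Camera axes: x right, y up, looking along -z (the intrinsics and any distortion apply to the point x, -y, -z); pixel columns grow to the right and rows downward; lengths in m; the calibration is good to about 2 mm. A picture is of the moment at which its call begins.
- ticket.close_job(): hands the job in; it is judged then, once.
Trained networks look in the newest picture that a camera, given by its name, has taken for a name from the list of things; names that differ only in an ending like _2 or _b are one class to them, and where a whole thing is asked for, a point or a joint stands for the part that bears it (a point fixed in the world has none). Each returns a list of dicts, best first, with "p" (0 to 1); they miss things now and then, are a little off and sometimes report something else, mostly with a low value. They report only what shows in the picture. A call takes as long as a camera call.
- look_for(camera, target): "point" ([x, y, z] in m, in world coordinates, good to about 4 mm: the middle of the surface that is visible of it).
- masks_of(camera, target): "region" (480x640 bool, what is visible of it).
The state is a dict: "clock": time; "joint_pos": joint angles; "joint_velocities": joint speeds; "effort": joint torques, N m; "eef_pos": TCP position; "tcp_rot": TCP orientation; "force": force on the tool from outside, world axes, zero at the start; "torque": the same for the moment, N m; "grip_width": finger opening in m; "finger_force": force on a finger pad.
Only numpy, scipy, OpenCV 4.12 (cv2) and the standard library are available. Lean on these libraries where they do the work, as an engineer would, in place of code of your own. Each camera call takes 0.05 s, during which the arm holds its last target. There are 200 camera calls.

## Working session

There is one attempt and no reset: what is moved stays moved. The work goes in short steps, Python scripts to look and compute and a tool call to move; the robot and the scene stay as the last step left them, time stands still between calls to the robot, and variables do not carry over. Pictures are saved under pics/ and viewed, at most 14 in all, crops included, and the job is handed in when it is done.

Besides the shell and the picture viewer there is one more tool, called after "Request:" in YAML: its name, and indented under it one key for each argument. apply_moves: Moves the arm, as the interface text tells. Shifts and turns lie within -1 to 1; 1 stands for 50 cm of shift or 45 degrees of turn. Its arguments: {"type":"object","properties":{"increments":{"type":"array","items":{"type":"array","items":{"type":"number"}}}},"required":["increments"]}

```bash
mkdir -p pics; cat > h.py <<'E'
import numpy as np, cv2
from bench import status, optics, ticket, look_for, masks_of
def world(c, mask):
    v,u=np.nonzero(mask&(c["depth"]>0)); d=c["depth"][v,u]
    p=np.stack([(u-c["cx"])*d/c["fx"],-(v-c["cy"])*d/c["fy"],-d,np.ones_like(d)])
    return (np.linalg.inv(c["extrinsics"])@p)[:3].T
E
python3 - <<'E'
from h import *
s=status.read_state(); print(s["eef_pos"],s["tcp_rot"],s["clock"],s["grip_width"])
for cam in("top","scene"):
    c=optics.capture(cam); cv2.imwrite(f"pics/{cam}0.png",c["frame"]); print(cam,c["fx"],c["extrinsics"].round(3).tolist(),[k for k in c])
    for t in "large_nut middle_nut small_nut red_dish yellow_dish blue_dish bearing_ring pinion spring".split():
        print(t,[(np.round(r["point"],3).tolist(),round(r["p"],2)) for r in look_for(cam,t)][:3])
E
```

```text
[ 0.14432346 -0.5560028   0.24730398] [-3.11443705e+00 -3.97377514e-01 -2.27012578e-04] 0.0 0.08560507605743481
top 534.5787822621959 [[0.093, -0.996, -0.002, -0.05], [0.972, 0.091, 0.219, -0.519], [-0.217, -0.023, 0.976, -1.059], [0.0, 0.0, 0.0, 1.0]] ['frame', 'depth', 'fx', 'fy', 'cx', 'cy', 'extrinsics']
large_nut [([0.423, -0.161, 0.012], 0.57)]
middle_nut []
small_nut [([0.448, -0.264, 0.014], 0.61)]
red_dish [([0.598, -0.012, 0.001], 0.98)]
yellow_dish [([0.641, -0.181, 0.004], 0.6)]
blue_dish [([0.618, 0.202, 0.005], 0.94), ([0.426, 0.25, 0.028], 0.58)]
bearing_ring [([0.468, 0.04, 0.019], 0.69)]
pinion [([0.435, 0.147, 0.014], 0.59)]
spring [([0.427, 0.25, 0.027], 0.71)]
scene 525.4738283797222 [[-0.849, -0.528, 0.002, 0.472], [0.285, -0.455, 0.844, -0.172], [-0.444, 0.717, 0.537, -0.658], [0.0, 0.0, 0.0, 1.0]] ['frame', 'depth', 'fx', 'fy', 'cx', 'cy', 'extrinsics']
large_nut [([0.424, -0.155, 0.016], 0.58)]
middle_nut [([0.446, -0.048, 0.011], 0.55)]
small_nut [([0.449, -0.261, 0.006], 0.63)]
red_dish [([0.607, -0.011, 0.005], 0.86)]
yellow_dish [([0.645, -0.188, 0.008], 0.59)]
blue_dish [([0.615, 0.209, 0.005], 0.57)]
bearing_ring [([0.471, 0.036, 0.01], 0.81)]
pinion [([0.431, 0.147, 0.015], 0.71)]
spring [([0.424, 0.259, 0.023], 0.61)]
```

View pics/top0.png

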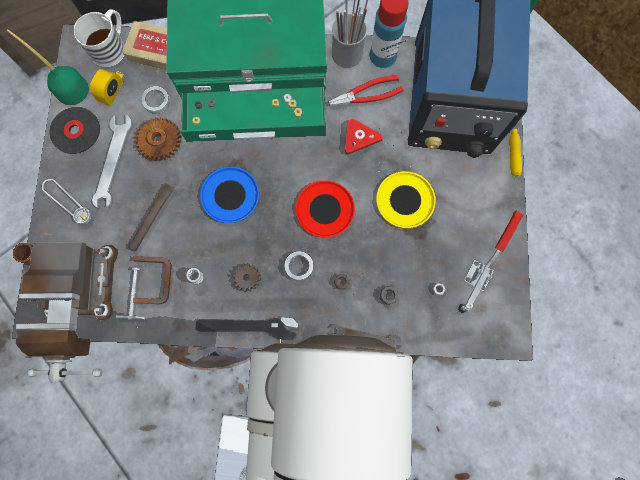

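```bash
cat > m.py <<'E'
from h import *
def nut(cam,c,t,h):
    r=masks_of(cam,t)
    if not r: return print(t,"none")
    m=r[0]["region"]
    m=cv2.dilate(m.astype(np.uint8),np.ones((7,7)))>0
    P=world(c,m)
    Q=P[abs(P[:,2]-h)<.004]
    print(t,round(r[0]["p"],2),len(Q),"z",np.median(Q[:,2]).round(4))
    hull=cv2.convexHull((Q[:,:2]*1e4).astype(np.float32))[:,0]/1e4
    th=np.radians(np.arange(0,60,1)); best=[]
    for a in th:
        w=[];mid=[];ns=[]
        for k in range(3):
            n=np.array([np.cos(a+k*np.pi/3),np.sin(a+k*np.pi/3)]); p=hull@n
            w.append(p.max()-p.min()); mid.append((p.max()+p.min())/2); ns.append(n)
        best.append((sum(w),np.degrees(a),np.linalg.lstsq(np.array(ns),np.array(mid),rcond=None)[0],w))
    b=min(best,key=lambda x:x[0]); print("  ang",b[1].round(),"centre",b[2].round(4),"mean",Q.mean(0).round(4),"w",np.round(b[3],4))
def dish(cam,c,t):
    r=masks_of(cam,t)
    if not r: return print(t,"none")
    P=world(c,r[0]["region"]); Q=P[(P[:,2]>.005)&(P[:,2]<.013)]
    (x,y),rad=cv2.minEnclosingCircle((Q[:,:2]*1e3).astype(np.float32))
    print(t,"enc",round(x,1),round(y,1),"r",round(rad,1))
if __name__=="__main__":
    for cam in("top","scene"):
        c=optics.capture(cam); print(cam)
        for t,h in(("large_nut",.017),("middle_nut",.014),("small_nut",.012)): nut(cam,c,t,h)
        for t in("red_dish","yellow_dish","blue_dish"): dish(cam,c,t)
E
python3 m.py
```

```text
top
large_nut 0.67 146 z 0.0175
  ang 23.0 centre [ 0.4281 -0.1645] mean [ 0.4281 -0.1643  0.0176] w [0.0355 0.0359 0.0356]
middle_nut 0.59 96 z 0.0148
  ang 4.0 centre [ 0.4471 -0.0619] mean [ 0.4466 -0.0626  0.0146] w [0.0284 0.0298 0.0296]
small_nut 0.44 68 z 0.0123
  ang 2.0 centre [ 0.4511 -0.2699] mean [ 0.4512 -0.2699  0.0125] w [0.0236 0.0239 0.0243]
red_dish enc 607.0 -11.5 r 66.0
yellow_dish enc 644.9 -188.6 r 66.0
blue_dish enc 619.8 202.9 r 65.8
scene
large_nut 0.79 174 z 0.0175
  ang 22.0 centre [ 0.4277 -0.1621] mean [ 0.427  -0.1596  0.017 ] w [0.0346 0.0388 0.0368]
middle_nut 0.71 156 z 0.0146
  ang 4.0 centre [ 0.4468 -0.0592] mean [ 0.4461 -0.0576  0.0141] w [0.0302 0.0314 0.0314]
small_nut 0.49 85 z 0.0122
  ang 0.0 centre [ 0.451  -0.2668] mean [ 0.4507 -0.266   0.0117] w [0.0237 0.0245 0.028 ]
red_dish enc 470.8 39.4 r 30.4
yellow_dish enc 645.7 -184.6 r 67.3
blue_dish enc 618.6 204.5 r 67.3
```

The top view shows the blue (229,194), red (325,208) and yellow (405,199) dishes. The nuts are at (341,283) middle, (388,295) large and (439,289) small. A toggle clamp stands just right of the small nut, around (475,285). I'll close along x for that nut.

```bash
cat > go.py <<'E'
import sys
from h import *
from scipy.spatial.transform import Rotation as R
# usage: go.py x y z closing_angle_deg
x,y,z,a=map(float,sys.argv[1:5]); s=status.read_state(); T=R.from_rotvec(s["tcp_rot"])
cur=T.as_matrix()[:,1]; ca=np.degrees(np.arctan2(cur[1],cur[0]))
d=(a-ca+90)%180-90
if len(sys.argv)>5: d=(a-ca+180)%360-180
G=R.from_euler("zx",[0,180],degrees=True)
ty=np.radians(ca+d); Y=np.array([np.cos(ty),np.sin(ty),0]);Z=np.array([0,0,-1.]);M=np.stack([np.cross(Y,Z),Y,Z],1)
rv=(T.inv()*R.from_matrix(M)).as_rotvec(degrees=True)/45
sh=T.inv().apply(np.array([x,y,z])-s["eef_pos"])/.5
print("clock",s["clock"],"pos",s["eef_pos"].round(4),"closing",ca.round(1),"turn",d.round(1),"q6",round(s["joint_pos"][5],2),"w",round(s["grip_width"],4)); print("rot",rv.round(4),"shift",sh.round(4))
E
python3 - <<'E'
from h import *
c=optics.capture("top"); P=world(c,c["depth"]>0)
Q=P[(P[:,0]>.36)&(P[:,0]<.56)&(P[:,1]>-.40)&(P[:,1]<-.285)&(P[:,2]>.008)]
for y in np.arange(-.40,-.285,.015):
    q=Q[(Q[:,1]>=y)&(Q[:,1]<y+.015)]
    if len(q): print(y.round(3),len(q),q.min(0).round(3),q.max(0).round(3))
E
python3 go.py .451 -.2687 .12 2
```

```text
-0.4 47 [ 0.532 -0.396  0.067] [ 0.56  -0.385  0.082]
-0.385 133 [ 0.494 -0.385  0.01 ] [ 0.56  -0.37   0.081]
-0.37 147 [ 0.38  -0.37   0.008] [ 0.545 -0.355  0.063]
-0.355 198 [ 0.443 -0.355  0.009] [ 0.519 -0.34   0.064]
-0.34 163 [ 0.408 -0.34   0.008] [ 0.496 -0.325  0.066]
-0.325 129 [ 0.406 -0.325  0.009] [ 0.47 -0.31  0.07]
-0.295 1 [ 0.424 -0.285  0.009] [ 0.424 -0.285  0.009]
clock 1.75 pos [ 0.1444 -0.5566  0.2483] closing -75.5 turn 77.5 q6 -0.21 w 0.0856
rot [-0.0000e+00 -1.0000e-04 -1.7213e+00] shift [ 0.7382 -0.4033  0.2566]
```

Request:
apply_moves:
  increments:
    - [0,0,-1,0.74,-0.4105,0.196,0.3]
    - [0,0,-1,0.74,-0.4105,0.196,0.3]
    - [0,0,-1,0.74,-0.4105,0.196,0.3]
    - [0,0,-1,0.74,-0.4105,0.196,0.3]
    - [0,0,-1,0.74,-0.4105,0.196,0.3]
    - [0,0,-1,0.74,-0.4105,0.196,0.3]
    - [0,0,-1,0.74,-0.4105,0.196,0.3]
    - [0,0,-1,0.74,-0.4105,0.196,0.3]
    - [0,0,-1,0.74,-0.4105,0.196,0.3]
    - [0,0,-1,0.74,-0.4105,0.196,0.3]
    - [0,0,-1,0.74,-0.4105,0.196,0.3]
    - [0,0,-1,0.74,-0.4105,0.196,0.3]
    - [0,0,-1,0.74,-0.4105,0.196,0.3]
    - [0,0,-1,0.74,-0.4105,0.196,0.3]

```text
clock: 3.15
eef_pos: [0.4506, -0.2659, 0.1507]
tcp_rot: [2.728, 1.557, 0.0]
force: [0.1, -0.6, 0.2]
grip_width: 0.06
finger_force: 0.0
```

```bash
python3 go.py .451 -.265 .06 2
```

```text
clock 3.15 pos [ 0.4506 -0.2659  0.1507] closing -30.6 turn 32.6 q6 -0.23 w 0.06
rot [ 7.000e-04  6.000e-04 -7.234e-01] shift [ 0.0021 -0.0003  0.1813]
```

Request:
apply_moves:
  increments:
    - [0,0,-0.723,0.002,0,0.1,0.4]
    - [0,0,-0.723,0.002,0,0.18,0.4]
    - [0,0,-0.723,0.002,0,0.18,0.4]
    - [0,0,-0.723,0.002,0,0.18,0.4]
    - [0,0,-0.723,0.002,0,0.18,0.4]
    - [0,0,-0.723,0.002,0,0.18,0.4]
    - [0,0,-0.723,0.002,0,0.18,0.4]

```text
clock: 3.85
eef_pos: [0.4516, -0.2646, 0.0608]
tcp_rot: [2.183, 2.258, -0.0]
force: [0.7, 0.1, -0.8]
grip_width: 0.0514
finger_force: 0.0
```

```bash
python3 - <<'E'
from h import *
c=optics.capture("scene"); f=c["frame"]; p=c["extrinsics"]@[.451,-.265,.03,1]
u=int(c["cx"]+c["fx"]*p[0]/-p[2]); v=int(c["cy"]-c["fy"]*p[1]/-p[2]); print(u,v)
cr=f[max(0,v-90):v+90,max(0,u-110):u+110]; cv2.imwrite("pics/s1.png",cv2.resize(cr,None,fx=3,fy=3))
E
python3 go.py .451 -.265 .019 2
```

```text
438 182
clock 3.9 pos [ 0.4516 -0.2645  0.0607] closing 2.0 turn 0.0 q6 -0.8 w 0.0509
rot [ 0.0007  0.0007 -0.0007] shift [-0.0009 -0.0012  0.0834]
```

View pics/s1.png

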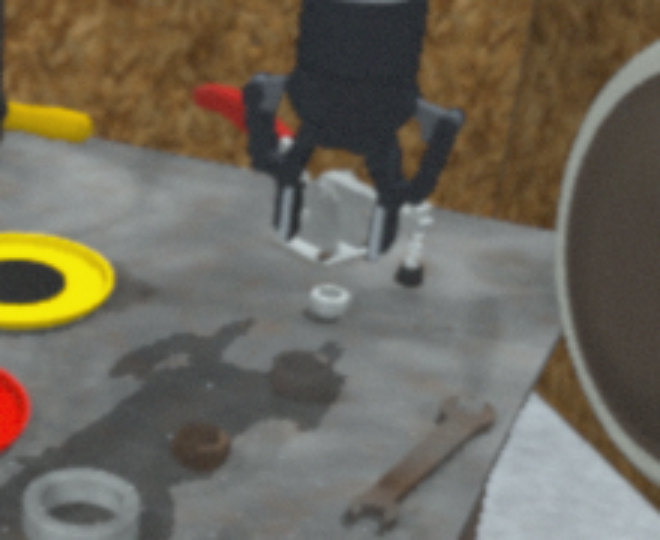

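The fingers straddle the small nut (crop 328,300), and the clamp is behind and clear. I'll descend and close.

Request:
apply_moves:
  increments:
    - [0,0,0,0,0,0.03,0.4]
    - [0,0,0,0,0,0.06,0.4]
    - [0,0,0,0,0,0.083,0.4]
    - [0,0,0,0,0,0.083,0.4]
    - [0,0,0,0,0,0.083,1]
    - [0,0,0,0,0,0.083,1]
    - [0,0,0,0,0,0.083,1]
    - [0,0,0,0,0,0.083,1]
    - [0,0,0,0,0,0.083,1]
    - [0,0,0,0,0,0.083,1]
    - [0,0,0,0,0,0.083,1]

```text
clock: 5.0
eef_pos: [0.452, -0.2646, 0.0196]
tcp_rot: [2.18, 2.26, 0.0]
force: [-1.7, 0.3, 5.8]
grip_width: 0.0219
finger_force: 59.4
```

Request:
apply_moves:
  increments:
    - [0,0,0,0,0,-0.05,1]
    - [0,0,0,0,0,-0.14,1]
    - [0,0,0,0,0,-0.2,1]
    - [0,0,0,0,0,-0.2,1]
    - [0,0,0,0,0,-0.2,1]

```text
clock: 5.5
eef_pos: [0.4515, -0.2641, 0.1189]
tcp_rot: [2.18, 2.261, -0.0]
force: [0.3, -0.7, -1.5]
grip_width: 0.0219
finger_force: 59.1
```

```bash
python3 go.py .619 .2075 .11 2
```

```text
clock 5.5 pos [ 0.4515 -0.2641  0.1189] closing 2.1 turn -0.1 q6 -0.8 w 0.0219
rot [0.0006 0.0006 0.0017] shift [0.9305 0.369  0.0175]
```

Request:
apply_moves:
  increments:
    - [0,0,0,0.06,0.024,0,1]
    - [0,0,0,0.93,0.369,0,1]
    - [0,0,0,0.93,0.369,0,1]
    - [0,0,0,0.93,0.369,0,1]
    - [0,0,0,0.93,0.369,0,1]
    - [0,0,0,0.93,0.369,0,1]
    - [0,0,0,0.93,0.369,0,1]
    - [0,0,0,0.93,0.369,0,1]
    - [0,0,0,0.93,0.369,0,1]
    - [0,0,0,0.93,0.369,0,1]
    - [0,0,0,0.93,0.369,0,1]
    - [0,0,0,0.93,0.369,0,1]
    - [0,0,0,0.93,0.369,0,1]
    - [0,0,0,0.93,0.369,0,1]

```text
clock: 6.9
eef_pos: [0.6181, 0.2058, 0.1175]
tcp_rot: [-2.181, -2.259, 0.004]
force: [-0.2, -0.1, -0.7]
grip_width: 0.0219
finger_force: 59.2
```

```bash
python3 go.py .619 .2075 .0255 2; python3 - <<'E'
from h import *
c=optics.capture("scene"); f=c["frame"]; p=c["extrinsics"]@[.619,.2075,.06,1]
u=int(c["cx"]+c["fx"]*p[0]/-p[2]); v=int(c["cy"]-c["fy"]*p[1]/-p[2]); print(u,v)
cr=f[max(0,v-90):v+90,max(0,u-110):u+110]; cv2.imwrite("pics/s2.png",cv2.resize(cr,None,fx=3,fy=3))
E
```

```text
clock 6.9 pos [0.6181 0.2058 0.1175] closing 2.0 turn -0.0 q6 0.1 w 0.0219
rot [-0.0033  0.0008  0.0001] shift [0.0034 0.0024 0.1839]
207 262
```

View pics/s2.png

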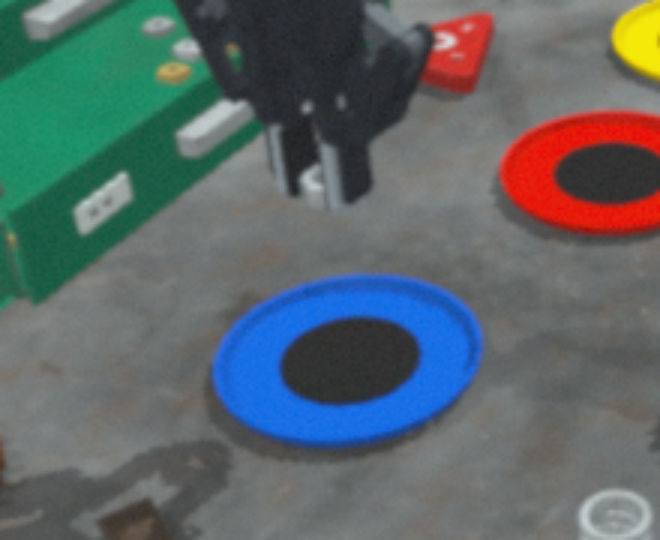

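The small nut is held level above the blue dish. I'll lower it and release.

Request:
apply_moves:
  increments:
    - [0,0,0,0.003,0.002,0.08,1]
    - [0,0,0,0.003,0.002,0.14,1]
    - [0,0,0,0.003,0.002,0.17,1]
    - [0,0,0,0.003,0.002,0.18,1]
    - [0,0,0,0.003,0.002,0.185,1]
    - [0,0,0,0.003,0.002,0.186,1]
    - [0,0,0,0.003,0.002,0.186,1]

```text
clock: 7.65
eef_pos: [0.6212, 0.2089, 0.0275]
tcp_rot: [2.18, 2.26, 0.004]
force: [0.1, 0.6, 0.0]
grip_width: 0.0218
finger_force: 59.2
```

Request:
apply_moves:
  increments:
    - [0,0,0,0,0,0,0.5]
    - [0,0,0,0,0,0,0.5]
    - [0,0,0,0,0,0,0.5]
    - [0,0,0,0,0,0,0.5]
    - [0,0,0,0,0,-0.04,0.5]
    - [0,0,0,0,0,-0.12,0.5]
    - [0,0,0,0,0,-0.2,0.5]
    - [0,0,0,0,0,-0.2,0.5]

```text
clock: 8.45
eef_pos: [0.6244, 0.2095, 0.1335]
tcp_rot: [2.175, 2.256, 0.016]
force: [1.3, -0.3, 0.9]
grip_width: 0.0426
finger_force: 0.0
```

```bash
python3 go.py .428 -.1635 .11 23
```

```text
clock 8.45 pos [0.6244 0.2095 0.1335] closing 2.1 turn 20.9 q6 0.1 w 0.0426
rot [ 0.0167  0.0013 -0.4647] shift [-0.7314 -0.4204  0.0406]
```

Request:
apply_moves:
  increments:
    - [0,0,-0.03,-0.06,-0.035,0,0.3]
    - [0,0,-0.465,-0.731,-0.42,0.04,0.3]
    - [0,0,-0.465,-0.731,-0.42,0.04,0.3]
    - [0,0,-0.465,-0.731,-0.42,0.04,0.3]
    - [0,0,-0.465,-0.731,-0.42,0.04,0.3]
    - [0,0,-0.465,-0.731,-0.42,0.04,0.3]
    - [0,0,-0.465,-0.731,-0.42,0.04,0.3]
    - [0,0,-0.465,-0.731,-0.42,0.04,0.3]
    - [0,0,-0.465,-0.731,-0.42,0.04,0.3]
    - [0,0,-0.465,-0.731,-0.42,0.04,0.3]
    - [0,0,-0.465,-0.731,-0.42,0.04,0.3]
    - [0,0,-0.465,-0.731,-0.42,0.04,0.3]
    - [0,0,-0.465,-0.731,-0.42,0.04,0.3]
    - [0,0,-0.465,-0.731,-0.42,0.04,0.3]

```text
clock: 9.85
eef_pos: [0.4237, -0.1632, 0.1058]
tcp_rot: [-1.731, -2.621, -0.0]
force: [0.9, 0.3, -0.7]
grip_width: 0.0599
finger_force: 0.0
```

```bash
python3 go.py .428 -.1635 .021 23; python3 - <<'E'
from m import *
c=optics.capture("top"); cv2.imwrite("pics/t3.png",cv2.resize(c["frame"][140:330,150:480],None,fx=2.4,fy=2.4)); nut("top",c,"small_nut",.0165); dish("top",c,"blue_dish")
E
```

```text
clock 9.85 pos [ 0.4237 -0.1632  0.1058] closing 23.1 turn -0.1 q6 -1.04 w 0.0599
rot [ 0.0001 -0.0002  0.0025] shift [-0.004   0.0076  0.1695]
small_nut none
blue_dish enc 621.3 201.8 r 66.9
```

View pics/t3.png

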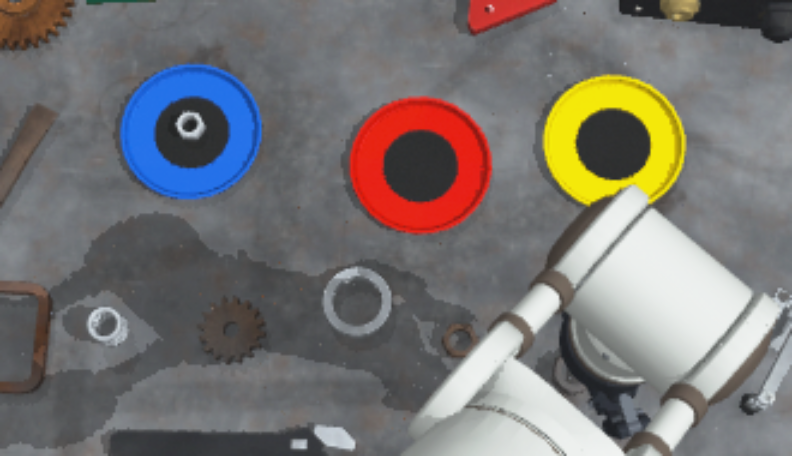

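The small nut sits on the blue pad, at crop (189,125) against the pad centre (192,132), a few mm off. Next is the large nut.

Request:
apply_moves:
  increments:
    - [0,0,0,-0.004,0.0076,0.06,0.3]
    - [0,0,0,-0.004,0.0076,0.12,0.3]
    - [0,0,0,-0.004,0.0076,0.15,0.3]
    - [0,0,0,-0.004,0.0076,0.165,0.3]
    - [0,0,0,-0.004,0.0076,0.169,0.3]
    - [0,0,0,-0.004,0.0076,0.169,0.3]
    - [0,0,0,-0.004,0.0076,0.169,0.3]
    - [0,0,0,-0.004,0.0076,0.169,1]
    - [0,0,0,-0.004,0.0076,0.169,1]
    - [0,0,0,-0.004,0.0076,0.169,1]
    - [0,0,0,-0.004,0.0076,0.169,1]
    - [0,0,0,-0.004,0.0076,0.169,1]
    - [0,0,0,-0.004,0.0076,0.169,1]
    - [0,0,0,-0.004,0.0076,0.169,1]
    - [0,0,0,-0.004,0.0076,0.169,1]

```text
clock: 11.5
eef_pos: [0.4282, -0.1649, 0.0224]
tcp_rot: [1.733, 2.619, -0.0]
force: [-0.3, 1.1, 7.1]
grip_width: 0.0341
finger_force: 60.2
```

Request:
apply_moves:
  increments:
    - [0,0,0,0,0,-0.05,1]
    - [0,0,0,0,0,-0.14,1]
    - [0,0,0,0,0,-0.2,1]
    - [0,0,0,0,0,-0.2,1]
    - [0,0,0,0,0,-0.2,1]
    - [0,0,0,0,0,-0.2,1]

```text
clock: 12.1
eef_pos: [0.4265, -0.1637, 0.1198]
tcp_rot: [-1.732, -2.617, -0.0]
force: [-0.3, 0.1, -1.7]
grip_width: 0.0337
finger_force: 60.7
```

```bash
python3 go.py .607 -.0115 .11 23
```

```text
clock 12.1 pos [ 0.4265 -0.1637  0.1198] closing 23.0 turn 0.0 q6 -1.03 w 0.0337
rot [-0.002  -0.0033 -0.0001] shift [0.1391 0.4512 0.0192]
```

Request:
apply_moves:
  increments:
    - [0,0,0,0.02,0.06,0,1]
    - [0,0,0,0.05,0.16,0,1]
    - [0,0,0,0.08,0.26,0,1]
    - [0,0,0,0.11,0.35,0,1]
    - [0,0,0,0.139,0.451,0,1]
    - [0,0,0,0.139,0.451,0,1]
    - [0,0,0,0.139,0.451,0,1]
    - [0,0,0,0.139,0.451,0,1]
    - [0,0,0,0.139,0.451,0,1]
    - [0,0,0,0.139,0.451,0,1]

```text
clock: 13.1
eef_pos: [0.6072, -0.0133, 0.1212]
tcp_rot: [-1.736, -2.618, 0.0]
force: [-0.2, 0.5, -1.0]
grip_width: 0.0341
finger_force: 60.9
```

```bash
python3 go.py .607 -.0115 .0275 23
```

```text
clock 13.1 pos [ 0.6072 -0.0133  0.1212] closing 22.9 turn 0.1 q6 -0.62 w 0.0341
rot [-0.0007 -0.0003 -0.002 ] shift [0.0034 0.0011 0.1874]
```

Request:
apply_moves:
  increments:
    - [0,0,0,0.003,0.001,0.06,1]
    - [0,0,0,0.003,0.001,0.12,1]
    - [0,0,0,0.003,0.001,0.16,1]
    - [0,0,0,0.003,0.001,0.18,1]
    - [0,0,0,0.003,0.001,0.187,1]
    - [0,0,0,0.003,0.001,0.187,1]
    - [0,0,0,0.003,0.001,0.187,1]
    - [0,0,0,0.003,0.001,0.187,1]
    - [0,0,0,0.003,0.001,0.187,1]

```text
clock: 14.0
eef_pos: [0.6086, -0.0109, 0.0287]
tcp_rot: [1.733, 2.618, 0.001]
force: [-0.8, -0.3, -1.2]
grip_width: 0.0337
finger_force: 60.9
```

Request:
apply_moves:
  increments:
    - [0,0,0,0,0,0,0.35]
    - [0,0,0,0,0,0,0.35]
    - [0,0,0,0,0,0,0.35]
    - [0,0,0,0,0,0,0.35]
    - [0,0,0,0,0,-0.04,0.35]
    - [0,0,0,0,0,-0.1,0.35]
    - [0,0,0,0,0,-0.18,0.35]
    - [0,0,0,0,0,-0.18,0.35]
    - [0,0,0,0,0,-0.18,0.35]
    - [0,0,0,0,0,-0.18,0.35]

```text
clock: 15.0
eef_pos: [0.607, -0.0106, 0.1165]
tcp_rot: [-1.733, -2.618, 0.001]
force: [-0.5, 0.1, -0.2]
grip_width: 0.0553
finger_force: 0.0
```

```bash
python3 go.py .447 -.0607 .11 4
```

```text
clock 15.0 pos [ 0.607  -0.0106  0.1165] closing 23.0 turn -19.0 q6 -0.62 w 0.0553
rot [-0.0027 -0.0013  0.4223] shift [ 0.0327 -0.3336  0.0136]
```

Request:
apply_moves:
  increments:
    - [0,0,0.1,0.01,-0.08,0,0.35]
    - [0,0,0.3,0.02,-0.17,0,0.35]
    - [0,0,0.422,0.03,-0.26,0,0.35]
    - [0,0,0.422,0.0327,-0.3336,0,0.35]
    - [0,0,0.422,0.0327,-0.3336,0,0.35]
    - [0,0,0.422,0.0327,-0.3336,0,0.35]
    - [0,0,0.422,0.0327,-0.3336,0,0.35]
    - [0,0,0.422,0.0327,-0.3336,0,0.35]
    - [0,0,0.422,0.0327,-0.3336,0,0.35]

```text
clock: 15.9
eef_pos: [0.4487, -0.0607, 0.1178]
tcp_rot: [2.141, 2.299, 0.0]
force: [-0.4, -0.3, -0.2]
grip_width: 0.0556
finger_force: 0.0
```

```bash
python3 go.py .447 -.0607 .0205 4; python3 - <<'E'
from m import *
c=optics.capture("top"); cv2.imwrite("pics/t4.png",cv2.resize(c["frame"][140:330,150:480],None,fx=2.4,fy=2.4)); nut("top",c,"small_nut",.0165);nut("top",c,"large_nut",.0215);
for b in("red","blue"): dish("top",c,b+"_dish")
E
```

```text
clock 15.9 pos [ 0.4487 -0.0607  0.1178] closing 4.1 turn -0.1 q6 -0.47 w 0.0556
rot [ 0.0001 -0.      0.0013] shift [ 0.0003 -0.0033  0.1946]
small_nut 0.55 63 z 0.0168
  ang 3.0 centre [0.6231 0.2032] mean [0.6225 0.2033 0.0167] w [0.0238 0.0236 0.0237]
large_nut 0.58 42 z 0.0215
  ang 43.0 centre [ 0.6185 -0.0014] mean [ 0.6185 -0.0011  0.0218] w [0.0103 0.0248 0.0295]
red_dish enc 608.4 -11.4 r 65.4
blue_dish enc 620.6 202.1 r 66.3
```

View pics/t4.png

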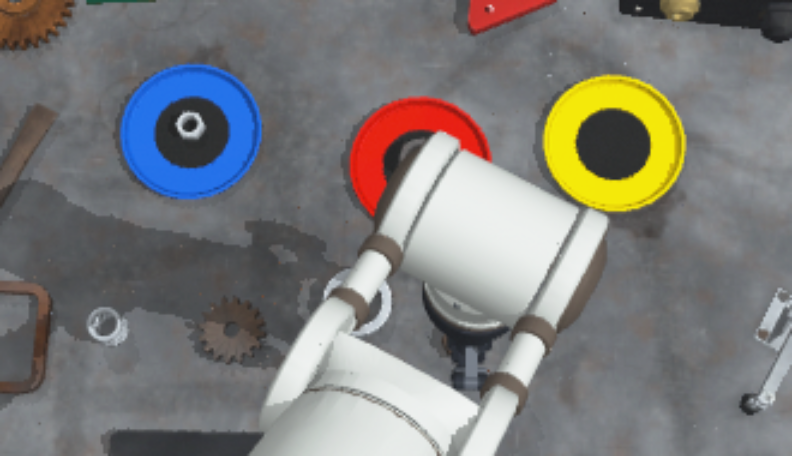

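The small nut measures within about 3 mm of the blue dish centre. The arm hides most of the red dish, so I'll check the large nut later. Now the middle nut.

Request:
apply_moves:
  increments:
    - [0,0,0,0,-0.003,0.06,0.35]
    - [0,0,0,0,-0.003,0.12,0.35]
    - [0,0,0,0,-0.003,0.165,0.35]
    - [0,0,0,0,-0.003,0.188,0.35]
    - [0,0,0,0,-0.003,0.194,0.35]
    - [0,0,0,0,-0.003,0.194,0.35]
    - [0,0,0,0,-0.003,0.194,0.35]
    - [0,0,0,0,-0.003,0.194,1]
    - [0,0,0,0,-0.003,0.194,1]
    - [0,0,0,0,-0.003,0.194,1]
    - [0,0,0,0,-0.003,0.194,1]
    - [0,0,0,0,-0.003,0.194,1]
    - [0,0,0,0,-0.003,0.194,1]
    - [0,0,0,0,-0.003,0.194,1]

```text
clock: 17.55
eef_pos: [0.4474, -0.0614, 0.022]
tcp_rot: [2.141, 2.297, 0.001]
force: [-1.5, 0.5, 5.0]
grip_width: 0.0274
finger_force: 59.4
```

Request:
apply_moves:
  increments:
    - [0,0,0,0,0,-0.05,1]
    - [0,0,0,0,0,-0.14,1]
    - [0,0,0,0,0,-0.2,1]
    - [0,0,0,0,0,-0.2,1]
    - [0,0,0,0,0,-0.2,1]
    - [0,0,0,0,0,-0.2,1]

```text
clock: 18.15
eef_pos: [0.4455, -0.0606, 0.1196]
tcp_rot: [-2.141, -2.296, 0.001]
force: [-0.8, 0.3, -0.7]
grip_width: 0.0278
finger_force: 59.7
```

```bash
python3 go.py .645 -.1875 .12 4
```

```text
clock 18.15 pos [ 0.4455 -0.0606  0.1196] closing 4.0 turn -0.0 q6 -0.48 w 0.0278
rot [-0.0027 -0.0014  0.0002] shift [-0.2811  0.3803 -0.0019]
```

Request:
apply_moves:
  increments:
    - [0,0,0,-0.03,0.04,0,1]
    - [0,0,0,-0.09,0.12,0,1]
    - [0,0,0,-0.15,0.2,0,1]
    - [0,0,0,-0.21,0.28,0,1]
    - [0,0,0,-0.26,0.35,0,1]
    - [0,0,0,-0.281,0.38,0,1]
    - [0,0,0,-0.281,0.38,0,1]
    - [0,0,0,-0.281,0.38,0,1]
    - [0,0,0,-0.281,0.38,0,1]
    - [0,0,0,-0.281,0.38,0,1]
    - [0,0,0,-0.281,0.38,0,1]

```text
clock: 19.25
eef_pos: [0.6453, -0.1873, 0.1209]
tcp_rot: [-2.142, -2.298, 0.0]
force: [-0.9, 0.2, -0.6]
grip_width: 0.0279
finger_force: 59.7
```

```bash
python3 go.py .645 -.1875 .0267 4; python3 - <<'E'
from m import *
c=optics.capture("top"); nut("top",c,"large_nut",.0215); nut("top",c,"small_nut",.0165); dish("top",c,"red_dish")
E
```

```text
clock 19.25 pos [ 0.6453 -0.1873  0.1209] closing 4.0 turn -0.0 q6 -0.53 w 0.0279
rot [-0.0003 -0.0002  0.0007] shift [-0.0004 -0.0006  0.1885]
large_nut 0.6 131 z 0.0223
  ang 23.0 centre [ 0.6093 -0.0105] mean [ 0.6087 -0.0105  0.0222] w [0.0366 0.0354 0.0355]
small_nut none
red_dish enc 608.2 -11.1 r 65.8
```

The large nut is well centred in the red dish. I'll place the middle nut.

Request:
apply_moves:
  increments:
    - [0,0,0,0,0,0.06,1]
    - [0,0,0,0,0,0.12,1]
    - [0,0,0,0,0,0.16,1]
    - [0,0,0,0,0,0.18,1]
    - [0,0,0,0,0,0.188,1]
    - [0,0,0,0,0,0.188,1]
    - [0,0,0,0,0,0.188,1]
    - [0,0,0,0,0,0.188,1]
    - [0,0,0,0,0,0.188,1]

```text
clock: 20.35
eef_pos: [0.6463, -0.1881, 0.0275]
tcp_rot: [2.142, 2.297, 0.001]
force: [0.4, 0.2, -0.5]
grip_width: 0.0275
finger_force: 59.7
```

Request:
apply_moves:
  increments:
    - [0,0,0,0,0,0,0.42]
    - [0,0,0,0,0,0,0.42]
    - [0,0,0,0,0,0,0.42]
    - [0,0,0,0,0,0,0.42]
    - [0,0,0,0,0,-0.04,0.42]
    - [0,0,0,0,0,-0.1,0.42]
    - [0,0,0,0,0,-0.2,0.42]
    - [0,0,0,0,0,-0.3,0.42]
    - [0,0,0,0,0,-0.3,0.42]
    - [0,0,0,0,0,-0.3,0.42]

```text
clock: 21.35
eef_pos: [0.6469, -0.1884, 0.1791]
tcp_rot: [2.139, 2.295, 0.002]
force: [-0.9, 0.1, -0.6]
grip_width: 0.0499
finger_force: 0.0
```

Request:
apply_moves:
  increments:
    - [0,0,0,0.03,-0.08,0,0.42]
    - [0,0,0,0.1,-0.16,0,0.42]
    - [0,0,0,0.16,-0.24,0,0.42]
    - [0,0,0,0.2,-0.32,0,0.42]
    - [0,0,0,0.25,-0.4,0,0.42]
    - [0,0,0,0.25,-0.4,0,0.42]
    - [0,0,0,0.25,-0.4,0,0.42]
    - [0,0,0,0.25,-0.4,0,0.42]
    - [0,0,0,0.25,-0.4,0,0.42]
    - [0,0,0,0.25,-0.4,0,0.42]

```text
clock: 22.35
eef_pos: [0.4385, -0.0778, 0.1769]
tcp_rot: [2.143, 2.297, 0.0]
force: [-0.3, -0.1, -0.7]
grip_width: 0.0496
finger_force: 0.0
```

```bash
python3 - <<'E'
from m import *
c=optics.capture("top"); cv2.imwrite("pics/t5.png",cv2.resize(c["frame"][140:330,150:480],None,fx=2.4,fy=2.4))
for t,h in(("large_nut",.0215),("middle_nut",.0185),("small_nut",.0165)): nut("top",c,t,h)
for b in("red","yellow","blue"): dish("top",c,b+"_dish")
E
```

```text
large_nut 0.34 25 z 0.0227
  ang 4.0 centre [0.4289 0.2483] mean [0.4292 0.2491 0.022 ] w [0.0257 0.0266 0.0262]
middle_nut 0.67 99 z 0.019
  ang 6.0 centre [ 0.6481 -0.1885] mean [ 0.647  -0.1877  0.019 ] w [0.0306 0.0296 0.0317]
small_nut none
red_dish enc 607.3 -10.8 r 65.1
yellow_dish enc 644.6 -188.6 r 66.0
blue_dish enc 618.8 202.6 r 65.4
```

View pics/t5.png

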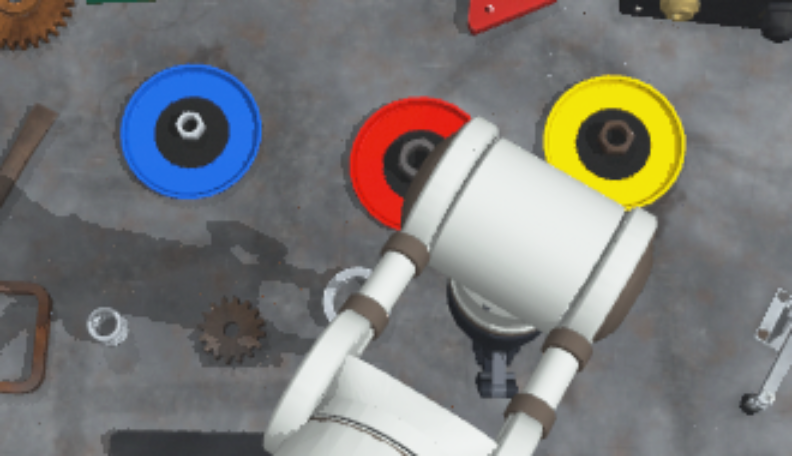

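All three nuts lie on their pads: small at (189,125), large at (417,157), middle at (616,136). The other parts haven't moved, so I'll hand the job in.

```bash
python3 -c "
from bench import ticket; print(ticket.close_job())"
```

```text
the job is handed in; nothing more can be done
None
```

The job is handed in: each nut lies on its own pad, measured within about 5 mm of its dish's centre, and the ring, pinion and spring look unmoved in the pictures; the hand-in returned no verdict.

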